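# Zero the bench gauge and hold the step wedge against its fence

### The arm

A 7-joint arm with a two-finger parallel gripper is mounted at the origin on the work surface. World frame = base frame: x ahead of the robot, y to its left, z up, the work surface at z = 0. Lengths are in mm, angles in rad, forces in N, time in s.
With the tool pointing down it reaches from about 425 to 1025 mm from the base axis. Payload 9.4 kg.
Tool frame: the origin (TCP) lies midway between the tips of the shut fingers; the grasp point (between the pads) lies 19 mm behind it (manip.tcp_to_grasp is the distance from the TCP to the grasp point, in mm); z points along the fingers, y is the line along which they close (so a half turn about z gives the same grasp; the last joint's range is limited). The gripper opens to 93 mm and grips with 3 to 60 N. Pads are 15 mm wide; open, the fingers measure 128 mm over their backs; the gripper's body (75 mm by 188 mm) begins 65 mm behind the grasp point.
Start: joints at [-1.331, 0.599, -0.003, 1.599, 0.002, 0.943, -0.08], TCP at [225.862, 688.92, 218.618] pointing down, gripper open.
Joint ranges: [-2.57, 2.57], [-0.35, 1.97], [-1.29, 1.29], [0.11, 2.56], [-1.05, 4.19], [0.11, 1.86], [-2.63, 2.63]. Speed limits (rad/s): [2.22, 2.22, 3.01, 3.01, 3.14, 3.14, 3.14].

### API

Orientations are given as a unit quaternion [w, x, y, z].
In Python, from cell import manip, cams gives the robot as it stands. The module is installed in compiled form; this text tells all that it offers.
- The arm moves only by the tool step_arm, never from a script. Its argument "moves" is a list of rows, each a list of 3 entries, a list of its own where there are three numbers: the shift along the tool's x, y, z in mm, then the turn about the tool's z in rad, then the opening, from 0 (shut) to 1 (fully open). In form: [[[x, y, z], roll, hand], ...]. A call has 1 to 5 rows; each row is the pose to reach, as a shift and turn from the pose commanded when the call began, along the tool's axes at that moment; what a row does not reach only later rows make up. A row lasts 1/10 s, in which the tool goes at most 50 mm and 8.59 degrees, less where a joint would pass 70% of its speed; a pose out of reach is approached as far as the arm can. A call with a gripper value outside its range is refused whole. The fingers move at their own pace and stop on an object; "newtons" is the grip in N (left out, the last holds). Time passes only in rows, so rows that repeat a pose let the fingers close. It gives the time, the measured TCP pose, the force, the opening and the grip force at its end, in the units of the state.
- manip.get_obs(): the state, without advancing time (a new reading comes with each control period).
- cams.grab_frame(name): name is "scene" or "top" or "wrist"; returns the picture (480x640x3 uint8, red, green, blue); there is no depth.
- cams.get_calibration(name): a dict with "fx", "fy", "cx", "cy" (pixels), "pose" (4x4, takes a point from camera to world coordinates); the wrist camera has in their place "mount" (4x4, takes a point from camera to tool coordinates, whose origin is the TCP and whose axes are the flange's). Camera axes: x right, y up, looking along -z (the intrinsics and any distortion apply to the point x, -y, -z); pixel columns grow to the right and rows downward; lengths in mm; the calibration is good to about 2 mm. A picture is of the moment at which its call begins: read the wrist's pose just before it. get_calibration takes no time and is no camera call.
- manip.job_done(): hands the job in; it is judged then, once.
The state is a dict: "time": time; "qpos": joint angles; "qd": joint speeds; "effort": joint torques, N m; "tcp_pos": TCP position; "tcp_rot": TCP orientation; "ft_force": force on the tool from outside, world axes, zero at the start; "wrist_torque": the same for the moment, N m; "finger_gap": opening from 0.0 (shut) to 1.0 (fully open); "gripper_force": force on a finger pad.
Only numpy, scipy, OpenCV 4.12 (cv2) and the standard library are available. Lean on these libraries where they do the work, as an engineer would, in place of code of your own. Each camera call takes 0.05 s, during which the arm holds its last target. There are 200 camera calls.

### The job

Take the metal stylus out of its stand and, while the gauge's sensing plunger is still free, push the recessed zero button of the readout all the way down with the stylus tip and let it spring back up. Then, still using only the stylus, slide the aluminium step wedge flush against the gauge's fence so that it pushes the plunger in, and press it firmly against fence and bed together with one diagonal push. Finish while holding that push with the stylus in the gripper, for the plunger would push the wedge back; keep fingers off the wedge and leave the jars and the slide box alone.

Things in the scene. Friction and masses are not known exactly. Their poses are not given: they have to be found in the camera images.
- stylus: Steel stylus, 106 mm long, 80 g, standing upright tip-down in its stand. Origin at the lower end of its tip, z along the stylus from tip to handle. Tip: 8 mm diameter round-ended shank up to z = 40 mm; round collar 22 mm diameter from z = 40 to 46 mm; square handle 14 x 14 mm (sides along its x and y) from z = 46 to 106 mm. In the stand the collar rests on the stand's top and the tip stands 10 mm above the counter.
- stand: Fixed white block, 60 x 60 mm, 50 mm high, with a hole of 12 mm diameter, 43 mm deep, in the middle of its top, that holds the stylus. Origin: centre of its underside, on the counter. Stand and readout may stand left and right of the gauge or the other way round.
- readout: Fixed white readout box, 85 (x) x 100 (y) mm, 34 mm high, with a dark screen on the far (+x) half of its top and a round hole of 15 mm diameter in the near half, 18 mm to -x of its centre; the zero button lies in this hole. Origin: centre of its underside, on the counter.
- zero_top (a point): Centre of the top of the zero button, a grey round button of 11 mm diameter, 5 mm below the top of the readout (29 mm above the counter).
- zero (a joint): Travel of the zero button, m: 0 up, 0.004 fully down. A spring brings it back up; it takes about 1.2 N to start and 4 N to push fully down.
- bed: Grey polished bed plate of the gauge, fixed, slippery (friction about 0.25 under the wedge, as on the fence), 140 (x) x 170 (y) mm, 10 mm thick. Origin: centre of its TOP face, 16 mm above the counter. x points square towards the fence, z up. The fence's face is at x = 50 mm of this frame.
- fence: Steel fence fixed on the far (+x) side of the bed: upright bar 170 mm long (y), 20 mm thick (x), 40 mm high above the bed. Origin: middle of the lower edge of its working face, level with the bed's top; x points into the fence (the direction in which to push the wedge), y along the fence. A round barrel of 22 mm diameter and 45 mm length stands out behind it.
- plunger_tip (a point): Free end of the sensing plunger, a 10 mm diameter steel pin that stands 6 mm out of the middle of the fence's face, 18 mm above the bed.
- plunger (a joint): Travel of the plunger, m: 0 fully out (free), 0.006 pushed flush with the fence's face. Its spring pushes back with 1.5 N (out) to 3 N (flush).
- wedge: Loose aluminium step wedge (staircase block), about 0.34 kg (may differ by a quarter), 66 mm (x) by 80 mm (y), with three steps each 22 mm deep in x and 12, 24 and 36 mm high, rising towards +x; the tall upright face at x = +33 mm faces the fence. Origin: centre of its underside. It lies on the bed with its tall face some 20 to 40 mm short of the fence, turned up to 0.2 rad out of square.
- wedge_corner (a point): Middle of the inside corner between the lowest step's floor (12 mm above the wedge's underside) and the riser to the second step: x = -11 mm, y = 0, z = 12 mm of the wedge. A stylus tip in this corner can push it down and towards the fence at once.
- wedge_back (a point): Middle of the lower edge of the wedge's tall face (x = 33 mm, y = 0, z = 0 of the wedge); it meets the fence's lower edge when the wedge is home.
- pill_jar: Bystander: white jar, 48 mm diameter, 75 mm high, beyond the work. Origin: centre of its underside.
- amber_jar: Bystander: amber glass jar, 44 mm diameter, 65 mm high, beyond the work. Origin: centre of its underside.
- slide_box: Bystander: flat black box, 60 x 90 x 30 mm, between the gauge and the robot. Origin: centre of its underside.
Mind the look-alikes: they are no part of the job. Of the things that look like the stylus, the middle-sized one is meant. Leave any turquoise look-alike of the wedge alone.

How it is judged:
By the outcome, as a careful person would: the job done as asked, in the order asked, and still so for the second after the job is handed in, while the arm keeps its last pose, push and grip.
It also fails if it takes over 61 s, if anything falls off the work surface, if the arm or the gripper's body presses on something with over 40 N, if the wrist force passes 120 N, or if a joint passes its speed limit or range.

## Working session

There is one attempt and no reset: what is moved stays moved. The work goes in short steps, Python scripts to look and compute and a tool call to move; the robot and the scene stay as the last step left them, time stands still between calls to the robot, and variables do not carry over. Pictures are saved under pics/ and viewed, at most 10 in all, crops included, and the job is handed in when it is done.

Besides the shell and the picture viewer there is one more tool, called after ">>>" as a command line: name --argument value ..., lists and objects as JSON in quotes. step_arm: Moves the arm, as the interface text tells. Its arguments: {"type":"object","properties":{"moves":{"type":"array","items":{"type":"array"}},"newtons":{"type":"number"}},"required":["moves"]}

```bash
mkdir -p pics; python3 - <<'E'
from cell import manip,cams
import cv2,numpy as np
np.set_printoptions(precision=3,suppress=True)
s=manip.get_obs();print(s)
for n in("scene","top"):
    im=cams.grab_frame(n);cv2.imwrite(f"pics/{n}0.png",im[:,:,::-1])
    print(n,cams.get_calibration(n))
print(cams.get_calibration("wrist"),manip.tcp_to_grasp)
E
```

```text
{'time': 0.0, 'qpos': array([-1.331,  0.6  , -0.003,  1.6  ,  0.002,  0.943, -0.08 ]), 'qd': array([-0.   , -0.001, -0.001, -0.   ,  0.002,  0.002, -0.   ]), 'effort': array([  0.001, -76.509,   1.498, -25.234,  -0.052,   0.017,   0.   ]), 'tcp_pos': array([225.721, 688.456, 217.768]), 'tcp_rot': array([-0.   ,  0.158,  0.987, -0.001]), 'ft_force': array([-0.314,  0.811, -1.16 ]), 'wrist_torque': array([ 0.   ,  0.02 , -0.004]), 'gripper_force': 0.0, 'finger_gap': 0.998013495271629}
scene {'fx': 543.2610660911746, 'fy': 543.2610660911746, 'cx': 317.102192273763, 'cy': 239.30006822669657, 'pose': array([[   0.844,   -0.324,    0.427,  955.7  ],
       [   0.536,    0.522,   -0.664, -641.704],
       [  -0.008,    0.789,    0.614,  632.291],
       [   0.   ,    0.   ,    0.   ,    1.   ]])}
top {'fx': 501.49200408094663, 'fy': 501.49200408094663, 'cx': 316.50546621740165, 'cy': 246.8736343320057, 'pose': array([[   0.029,    0.973,   -0.229,  304.185],
       [  -1.   ,    0.028,   -0.009,  -42.821],
       [  -0.002,    0.229,    0.973, 1186.017],
       [   0.   ,    0.   ,    0.   ,    1.   ]])}
{'fx': 378.9513105859006, 'fy': 378.9513105859006, 'cx': 313.4939109380919, 'cy': 235.95781342127583, 'mount': array([[   0.001,    0.964,    0.265,   73.324],
       [   1.   ,   -0.001,   -0.   ,    0.602],
       [   0.   ,    0.265,   -0.964, -166.442],
       [   0.   ,    0.   ,    0.   ,    1.   ]])} 18.8
```

View pics/top0.png

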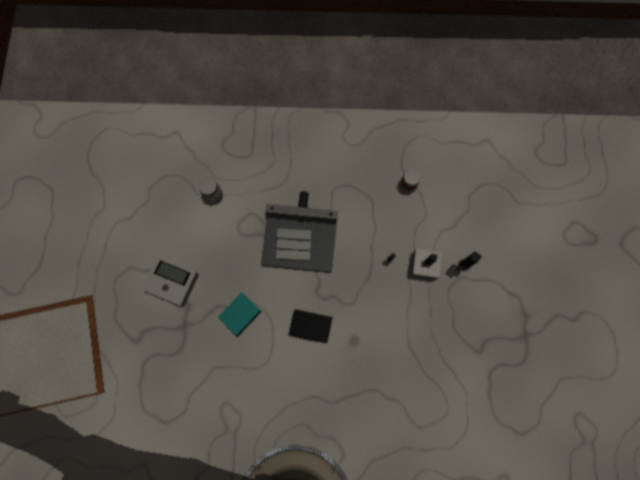

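View pics/scene0.png

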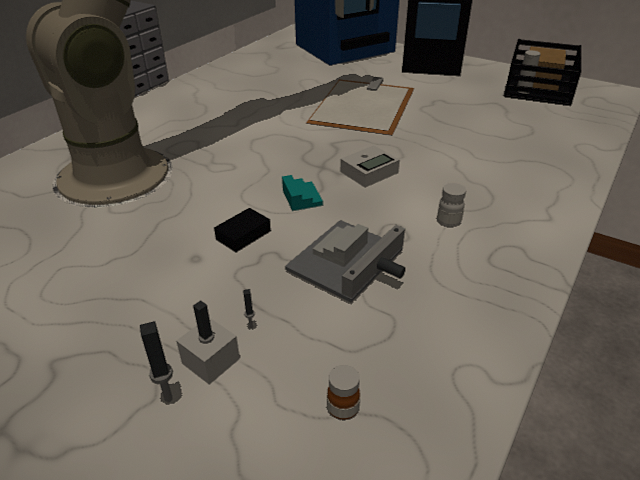

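The stylus candidates in the scene picture are small (249,305), middle, in the white stand (203,322), and large (155,350). The one in the stand fits: it is middle-sized and in its stand. The aluminium wedge is on the bed (340,245), and the turquoise one (302,192) is a decoy. I'll confirm this with an enlarged crop.

```bash
python3 - <<'E'
import cv2,numpy as np
t=cv2.imread("pics/top0.png");s=cv2.imread("pics/scene0.png")
g=lambda im,x,y,w,h,W,H:cv2.resize(np.clip(255*(im[y:y+h,x:x+w]/255.)**.6,0,255).astype('uint8'),(W,H),interpolation=cv2.INTER_CUBIC)
# x4 each
a=np.hstack([g(t,255,185,100,100,400,300*400//300),g(t,375,235,100,100,400,400)])
b=np.hstack([g(t,135,245,80,40,400,200),g(s,130,280,140,70,400,200)])
cv2.imwrite("pics/crop1.png",np.vstack([a,b]))
E
```

```text
(no output)
```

View pics/crop1.png

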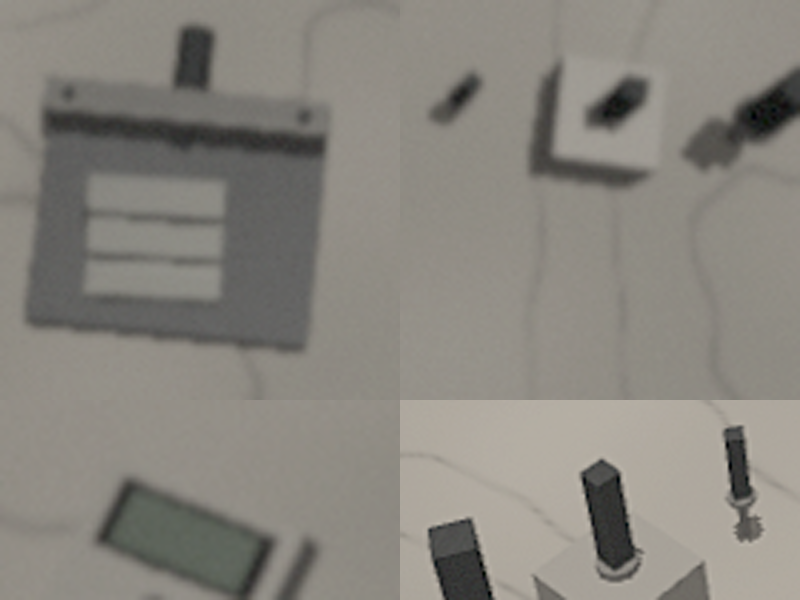

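```bash
cat >h.py <<'E'
from cell import manip,cams
import numpy as np,cv2
from scipy.spatial.transform import Rotation as R
np.set_printoptions(precision=2,suppress=True)
def tool(s=None):
    s=s or manip.get_obs(); T=np.eye(4);T[:3,:3]=R.from_quat(np.roll(s['tcp_rot'],-1)).as_matrix();T[:3,3]=s['tcp_pos'];return T
def cam(n,T=None):
    c=cams.get_calibration(n);K=(c['fx'],c['fy'],c['cx'],c['cy'])
    return K,(T@c['mount'] if n=='wrist' else c['pose'])
def ray(C,p):
    (fx,fy,cx,cy),P=C;d=P[:3,:3]@np.array([(p[0]-cx)/fx,-(p[1]-cy)/fy,-1]);return P[:3,3],d
def onz(C,p,z):
    o,d=ray(C,p);return (o+d*(z-o[2])/d[2])
def tri(C1,p1,C2,p2):
    (o1,d1),(o2,d2)=ray(C1,p1),ray(C2,p2)
    t=np.linalg.lstsq(np.c_[d1,-d2],o2-o1,rcond=None)[0];a,b=o1+t[0]*d1,o2+t[1]*d2;return (a+b)/2,np.linalg.norm(a-b)
def proj(C,X):
    (fx,fy,cx,cy),P=C;q=P[:3,:3].T@(np.asarray(X,float)-P[:3,3]);return np.array([cx-fx*q[0]/q[2],cy+fy*q[1]/q[2]])
def grab(name,fn):
    T=tool();im=cams.grab_frame(name);cv2.imwrite(fn,im[:,:,::-1]);np.save(fn[:-4]+'.npy',T);return im,T
E
python3 - <<'E'
from h import *
t,s=cam('top'),cam('scene')
print('big top',tri(t,(475,256),s,(149,327)))
print('mid top',tri(t,(433,257.5),s,(202,303)),'small',tri(t,(393,254.5),s,(248,291)))
c=lambda u,v:(255+u/4,185+v/4)
print('stand',onz(t,(427.7,263.7),50))
print('readout',onz(t,(172,283),34),'button',onz(t,(165.5,287.5),29))
for n,p,z in[('bedL',(27,323),16),('bedR',(303,350),16),('fenceFL',(47,78),56),('fenceFR',(330,103),56),('w1',(88,173),52),('w2',(228,180),52),('w3',(84,297),28),('w4',(220,302),28)]: print(n,onz(t,c(*p),z))
T=tool();print(T)
E
```

```text
big top (array([ 537.85, -369.8 ,  146.95]), np.float64(0.42044872646386855))
mid top (array([ 539.71, -286.02,  117.89]), np.float64(3.500621523338089)) small (array([ 551.54, -205.16,   81.33]), np.float64(1.7833099305634572))
stand [ 538.46 -290.3    50.  ]
readout [478.99 300.38  34.  ] button [468.76 315.99  29.  ]
bedL [529.18  96.37  16.  ]
bedR [517.62 -67.87  16.  ]
fenceFL [668.98  87.78  56.  ]
fenceFR [658.31 -79.56  56.  ]
w1 [612.67  61.2   52.  ]
w2 [610.77 -20.93  52.  ]
w3 [543.43  62.18  28.  ]
w4 [542.73 -18.08  28.  ]
[[ -0.95   0.31  -0.   225.77]
 [  0.31   0.95  -0.   688.52]
 [ -0.    -0.    -1.   217.88]
 [  0.     0.     0.     1.  ]]
```

>>> step_arm --moves '[[[-353,-287,0],0,0.6],[[-353,-287,0],0,0.6],[[-353,-287,0],0,0.6],[[-353,-287,0],0,0.6],[[-353,-287,0],0,0.6]]'

```text
time: 0.6
tcp_pos: [361.7, 476.6, 218.4]
tcp_rot: [-0.0, 0.158, 0.987, -0.0]
ft_force: [0.6, -0.6, -0.2]
finger_gap: 0.627
gripper_force: 0.0
```

>>> step_arm --moves '[[[-159,-129,0],0.68,0.6],[[-159,-129,0],0.68,0.6],[[-159,-129,0],0.68,0.6],[[-159,-129,0],0.68,0.6],[[-159,-129,0],0.68,0.6]]'

```text
time: 1.1
tcp_pos: [475.4, 299.9, 218.8]
tcp_rot: [0.001, 0.484, 0.875, -0.001]
ft_force: [0.1, 1.1, 0.8]
finger_gap: 0.6
gripper_force: 0.0
```

```bash
python3 - <<'E'
from h import *
im,T=grab('wrist','pics/w_read.png');print(T)
C=cam('wrist',T);print(proj(C,(473,305,34)),proj(C,(590,15,30)))
E
```

```text
[[ -0.53   0.85   0.   475.36]
 [  0.85   0.53  -0.   299.89]
 [ -0.    -0.    -1.   218.84]
 [  0.     0.     0.     1.  ]]
[313.69 206.31] [266.59 464.91]
```

View pics/w_read.png

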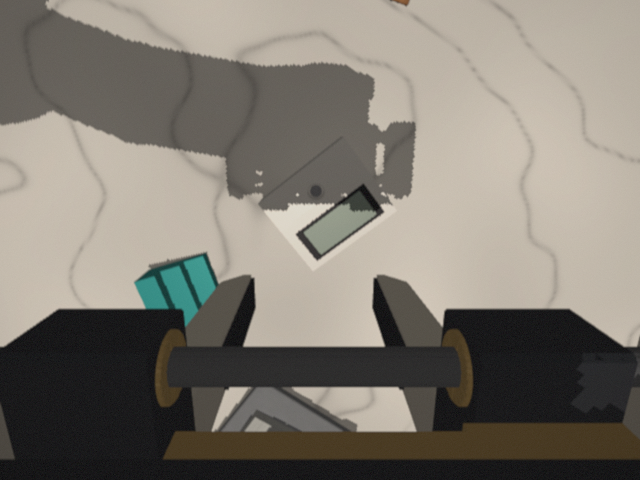

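```bash
python3 - <<'E'
from h import *
T=np.load('pics/w_read.npy');C=cam('wrist',T);t=cam('top')
im=cv2.imread('pics/w_read.png');g=cv2.cvtColor(im,6)
w=g[178:203,303:330].astype(float);m=w<55;ys,xs=np.nonzero(m);print(w.min(),np.median(w),m.sum(),xs.mean()+303,ys.mean()+178)
print('btn',onz(C,(xs.mean()+303,ys.mean()+178),32))
for p in[(343,137),(261,205),(314,270),(396,210)]:print(onz(C,p,34))
print('tcp px',proj(C,T[:3,3]),proj(C,T[:3,3]+[0,0,-54]))
tb=cv2.cvtColor(cv2.imread('pics/top0.png'),6)[280:295,157:174];print(tb)
E
```

```text
57.0 97.0 0 nan nan
btn [nan nan nan]
[461.71 372.43  34.  ]
[430.37 279.73  34.  ]
[507.18 251.12  34.  ]
[540.67 343.28  34.  ]
tcp px [312.28 292.77] [312.58 256.41]
[[ 95  99  95  97  96  96  96  94  91  90  89  84  73  62  49  45  43]
 [ 95  97  98  96  97  98  98  96  97  96  95  94  88  81  77  69  61]
 [ 95  96  96  95  96  96  98  95  96  95  96  97  96  95  92  87  82]
 [ 95  94  96  96  96  95  92  90  88  89  92  97  95  97  98  97  93]
 [ 98  96  96  97  98  92  85  76  71  70  80  91  93  98  97  97  97]
 [ 96  97  96  95  92  82  68  53  50  54  64  81  93  95  98  98  98]
 [ 96  96  95  95  87  70  52  43  42  44  53  70  88  96  97  98  97]
 [ 97  95  95  93  85  63  43  43  44  45  52  64  88  95  97  96  99]
 [ 97  97  94  93  85  61  44  44  46  49  52  70  86  94  98  97  97]
 [ 97  97  97  94  86  66  53  49  50  51  62  76  92  98  98  98  98]
 [ 96  96  97  97  92  80  69  66  59  67  77  86  94  97  99  97 100]
 [ 97  97  98  98  95  91  87  83  79  81  87  93  98  98  96  98  99]
 [ 96  97  98  96  96  96  95  93  94  93  96  96  97  97  98  98  98]
 [ 95  97  96  96  98  96  97  97  97  97  98  99  97  98  98 100  98]
 [ 94  95  95  96  97  96  98  98  96  97  99  97  99  97  97  97  99]]<stdin>:4: RuntimeWarning: Mean of empty slice.
  ret = ret.dtype.type(ret / rcount)
<stdin>:5: RuntimeWarning: Mean of empty slice.
```

```bash
python3 - <<'E'
from h import *
T=np.load('pics/w_read.npy');C=cam('wrist',T);t=cam('top')
def cen(g,x0,x1,y0,y1,ref):
    w=np.clip(ref-g[y0:y1,x0:x1].astype(float)-12,0,None);Y,X=np.mgrid[y0:y1,x0:x1];return (w*X).sum()/w.sum(),(w*Y).sum()/w.sum()
a=cen(cv2.cvtColor(cv2.imread('pics/w_read.png'),6),305,328,180,200,97)
b=cen(cv2.cvtColor(cv2.imread('pics/top0.png'),6),158,170,282,293,97)
print(a,onz(C,a,34),b,onz(t,b,34),tri(C,a,t,b))
E
```

```text
(np.float64(315.52644426362895), np.float64(190.8193653376729)) [466.66 318.31  34.  ] (np.float64(164.89050470487595), np.float64(287.25064157399487)) [468.59 315.91  34.  ] (array([468.18, 317.54,  29.12]), np.float64(2.2062692787449807))
```

>>> step_arm --moves '[[[-50,-9,0],0,0.5],[[-100,-18,0],0,0.5],[[-150,-27,0],0,0.5],[[-199,-36,0],0,0.5],[[-248,-45,0],0,0.5]]'

```text
time: 1.65
tcp_pos: [568.3, 75.2, 218.5]
tcp_rot: [-0.0, 0.476, 0.879, 0.0]
ft_force: [1.9, 0.4, 0.6]
finger_gap: 0.502
gripper_force: 0.0
```

>>> step_arm --moves '[[[-45,-9,0],0.15,0.5],[[-64,-14,0],0.3,0.5],[[-64,-14,0],0.45,0.5],[[-64,-14,0],0.6,0.5],[[-64,-14,0],0.62,0.5]]'

```text
time: 2.15
tcp_pos: [590.9, 15.5, 218.2]
tcp_rot: [-0.0, 0.723, 0.691, -0.0]
ft_force: [0.4, 0.6, -1.0]
finger_gap: 0.499
gripper_force: 0.0
```

```bash
python3 - <<'E'
from h import *
im,T=grab('wrist','pics/w_gauge.png');print(T)
g=(255*(im[60:320,150:500]/255.)**.7).astype('uint8')[:,:,::-1]
cv2.imwrite('pics/w_gauge_c.png',cv2.resize(g,None,fx=2.28,fy=2.28,interpolation=cv2.INTER_CUBIC))
E
```

```text
[[  0.05   1.    -0.   590.95]
 [  1.    -0.05   0.    15.46]
 [ -0.    -0.    -1.   218.19]
 [  0.     0.     0.     1.  ]]
```

View pics/w_gauge_c.png

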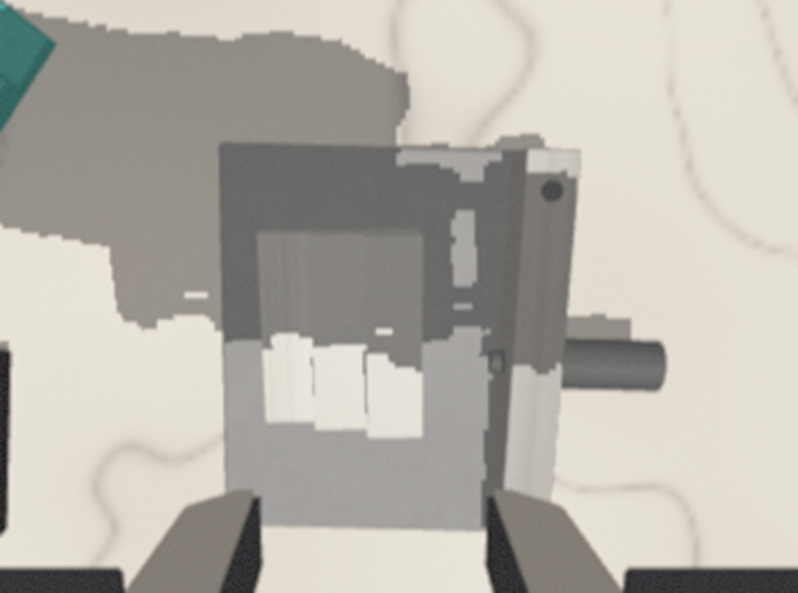

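```bash
python3 - <<'E'
from h import *
T=np.load('pics/w_gauge.npy');C=cam('wrist',T)
f=lambda u,v,z:onz(C,(150+u/2.28,60+v/2.28),z)[:2]
def show(n,a,b):
    d=a-b;print(n,a,b,'len',np.linalg.norm(d),'yaw',np.arctan2(-d[0],d[1]))
show('fence near',f(526,150,56),f(503,490,56))
show('fence far',f(580,150,56),f(552,490,56))
show('bed near',f(220,143,16),f(227,525,16))
show('tall back',f(422,232,52),f(422,437,52))
show('low front',f(258,235,28),f(265,422,28))
print('tall front bot',f(366,437,52),'step2 front bot',f(314,428,40))
print('tall left', f(422,232,52)-f(365,232,52))
print('plunger tip',f(488,362,34))
E
```

```text
fence near [650.62  91.62] [641.49 -40.63] len 132.56606054150802 yaw -0.06892393749342712
fence far [670.31  90.72] [661.35 -41.53] len 132.55486772893894 yaw -0.06766306262912951
bed near [532.42 100.34] [520.06 -67.94] len 168.73275207648348 yaw -0.0732852889618766
tall back [611.99  63.57] [609.51 -17.88] len 81.485918454581 yaw -0.030413002456497275
low front [546.57  63.54] [543.18 -15.78] len 79.38836568171389 yaw -0.04274317393693187
tall front bot [586.91 -16.85] step2 front bot [565.14 -15.77]
tall left [21.57 -0.98]
plunger tip [638.7    7.77]
```

>>> step_arm --moves '[[[-49,-6,0],0,0.5],[[-98,-12,0],0,0.5],[[-147,-18,0],0,0.5],[[-196,-24,0],0,0.5],[[-245,-30,0],0,0.5]]'

```text
time: 2.7
tcp_pos: [549.6, -229.9, 218.7]
tcp_rot: [-0.0, 0.721, 0.693, 0.0]
ft_force: [0.5, -0.7, 0.9]
finger_gap: 0.501
gripper_force: 0.0
```

>>> step_arm --moves '[[[-45,-5,0],0.15,0.5],[[-60,-7,0],0.3,0.5],[[-60,-7,0],0.44,0.5],[[-60,-7,0],0.44,0.5],[[-60,-7,0],0.44,0.5]]'

```text
time: 3.2
tcp_pos: [540.4, -287.5, 218.4]
tcp_rot: [-0.0, 0.854, 0.52, -0.0]
ft_force: [-0.1, 0.7, -0.5]
finger_gap: 0.5
gripper_force: 0.0
```

```bash
python3 - <<'E'
from h import *
im,T=grab('wrist','pics/w_stand.png');print(T)
C=cam('wrist',T);print(proj(C,(539,-288,116)))
g=(255*(im[60:320,150:500]/255.)**.6).astype('uint8')[:,:,::-1]
cv2.imwrite('pics/w_stand_c.png',cv2.resize(g,None,fx=2.28,fy=2.28,interpolation=cv2.INTER_CUBIC))
E
```

```text
[[   0.46    0.89   -0.    540.42]
 [   0.89   -0.46    0.   -287.5 ]
 [   0.     -0.     -1.    218.37]
 [   0.      0.      0.      1.  ]]
[312.08 237.61]
```

View pics/w_stand_c.png

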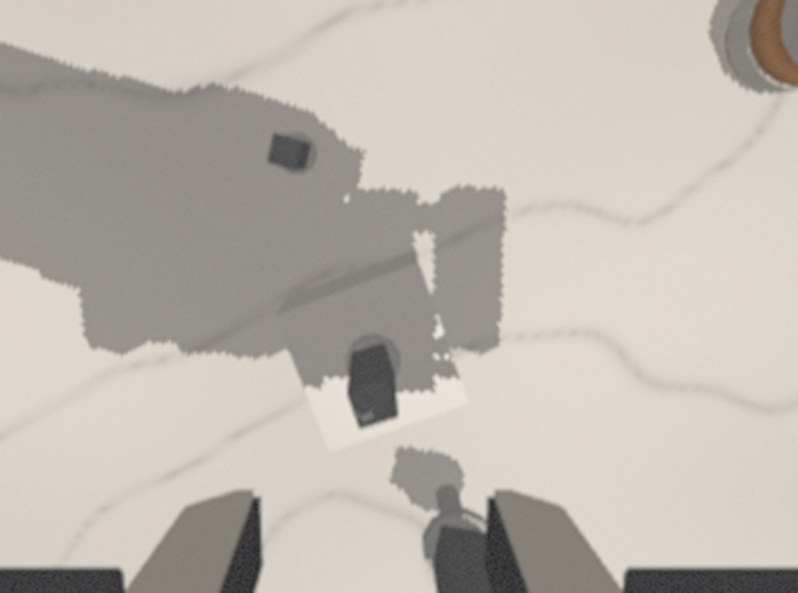

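```bash
python3 - <<'E'
from h import *
T=np.load('pics/w_stand.npy');C=cam('wrist',T)
f=lambda u,v,z:onz(C,(150+u/2.28,60+v/2.28),z)[:2]
def a(n,p,q):d=q-p;print(n,p,q,np.linalg.norm(d),'az',np.arctan2(d[1],d[0]))
print('tool y az',np.arctan2(T[1,1],T[0,1]))
a('top edge',f(359,428,116),f(397,414,116))
a('bottom edge',f(352,352,56),f(385,343,56))
a('stand edge',f(331,451,50),f(468,403,50))
a('stand left',f(331,451,50),f(278,314,50))
print('stand ctr',(f(468,403,50)+f(278,314,50))/2)
p,q=f(359,428,116),f(397,414,116);d=(q-p)/np.linalg.norm(q-p);n=np.array([-d[1],d[0]]);print('handle ctr',(p+q)/2+7*n,(p+q)/2-7*n)
p,q=f(352,352,56),f(385,343,56);d=(q-p)/np.linalg.norm(q-p);n=np.array([-d[1],d[0]]);print('handle bottom ctr',(p+q)/2-7*n)
# intensity: top face enlarged numbers
g=cv2.cvtColor(cv2.imread('pics/w_stand.png'),6)[205:255:2,298:330:2];print(g)
E
```

```text
tool y az -0.4776783550080727
top edge [ 532.37 -293.34] [ 545.5  -294.78] 13.214201065896535 az -0.10964235642671119
bottom edge [ 534.83 -280.67] [ 547.84 -283.39] 13.297465430820635 az -0.20583535188121208
stand edge [ 507.29 -314.36] [ 565.81 -321.7 ] 58.973744529313414 az -0.12476297160748129
stand left [ 507.29 -314.36] [ 515.45 -255.02] 59.89571270014475 az 1.4342172265225053
stand ctr [ 540.63 -288.36]
handle ctr [ 539.7 -287.1] [ 538.17 -301.02]
handle bottom ctr [ 539.91 -288.88]
[[ 98  96  98  97  98  96  96  96  96  97  96  99  99  96 100  98]
 [ 97  97  98  97  97  85  74  76  74  75  87  95  99  97  99  98]
 [ 98  97  97  92  77  72  75  77  75  71  73  76  88  99  98  97]
 [ 99  98  96  77  76  76  71  65  55  44  48  72  75  96  96  96]
 [ 96  98  90  73  63  53  43  36  34  34  37  67  72  79  98 100]
 [ 98  96  78  50  36  34  34  36  32  33  33  55  75  73  96  96]
 [ 98  95  76  40  31  39  36  31  31  34  34  44  74  76  95  98]
 [100  97  73  38  32  31  36  35  36  31  31  33  72  76  95  99]
 [ 98  96  71  35  35  36  32  33  37  36  34  31  56  79  94  98]
 [
[... 370 characters left out ...]
  38  39  35  35 175 210 211]
 [206 209 170  42  39  40  38  34  39  38  39  39  33 154 212 211]
 [206 207 200  82  38  41  39  40  39  40  38  34  33 140 211 210]
 [206 207 209 128  41  36  37  43  37  39  41  34  36 123 212 209]
 [206 206 207 177  65  43  58  66  39  38  37  40  33 116 210 209]
 [205 206 205 202  98  57  70  60  41  35  44  82 117 175 209 209]
 [205 205 205 207 135  38  44  51  86 126 167 200 203 208 209 208]
 [204 203 206 206 191 101 136 169 197 205 209 207 206 201 197 191]
 [204 203 204 206 206 201 204 208 206 206 202 197 191 188 186 188]
 [203 204 205 204 206 205 204 201 197 191 189 187 186 187 187 189]
 [203 204 204 204 201 196 189 188 185 186 188 186 186 188 188 188]]
```

>>> step_arm --moves '[[[0,0,20],-0.15,0.5],[[0,0,50],-0.3,0.5],[[0,0,80],-0.345,0.5],[[0,0,90],-0.345,0.5],[[0,0,90],-0.345,0.5]]'

```text
time: 3.75
tcp_pos: [539.6, -287.9, 127.6]
tcp_rot: [-0.001, 0.755, 0.656, -0.0]
ft_force: [1.1, 0.2, 0.1]
finger_gap: 0.499
gripper_force: 0.0
```

>>> step_arm --moves '[[[0,0,25],0,0.5],[[0,0,45],0,0.5],[[0,0,58],0,0.5],[[0,0,64],0,0.5],[[0,0,64],0,0.4]]'

```text
time: 4.25
tcp_pos: [540.3, -288.6, 64.7]
tcp_rot: [-0.0, 0.755, 0.656, -0.0]
ft_force: [-0.4, 0.1, 0.1]
finger_gap: 0.457
gripper_force: 0.0
```

```bash
python3 - <<'E'
from h import *
T=tool();print(T,manip.get_obs()['ft_force'])
E
```

```text
[[   0.14    0.99   -0.    540.26]
 [   0.99   -0.14    0.   -288.57]
 [  -0.     -0.     -1.     64.75]
 [   0.      0.      0.      1.  ]] [-0.41  0.14  0.14]
```

Close with 50 N.

>>> step_arm --moves '[[[0,0,0],0,0.25],[[0,0,0],0,0.2],[[0,0,0],0,0.1],[[0,0,0],0,0.0],[[0,0,0],0,0.0]]' --newtons 55

```text
time: 4.75
tcp_pos: [540.4, -288.7, 65.2]
tcp_rot: [0.0, 0.755, 0.656, 0.0]
ft_force: [-1.1, 1.5, 5.9]
finger_gap: 0.149
gripper_force: 55.0
```

>>> step_arm --moves '[[[0,0,0],0,0],[[0,0,0],0,0],[[0,0,0],0,0],[[0,0,0],0,0.0],[[0,0,-2],0,0.0]]' --newtons 55

```text
time: 5.25
tcp_pos: [540.0, -288.5, 66.6]
tcp_rot: [-0.0, 0.755, 0.656, -0.0]
ft_force: [-0.3, -0.5, -0.5]
finger_gap: 0.152
gripper_force: 55.0
```

>>> step_arm --moves '[[[0,0,-20],0,0],[[0,0,-50],0,0],[[0,0,-90],0,0],[[0,0,-120],0,0],[[0,0,-120],0,0]]'

```text
time: 5.75
tcp_pos: [541.7, -289.8, 190.5]
tcp_rot: [0.003, 0.755, 0.655, 0.001]
ft_force: [0.3, 0.4, -1.3]
finger_gap: 0.149
gripper_force: 55.0
```

```bash
python3 - <<'E'
from h import *
im,T=grab('wrist','pics/w_held.png');print(T,manip.get_obs()['ft_force'],manip.get_obs()['finger_gap'])
C=cam('wrist',T);print('expected tip px',proj(C,T[:3,3]+[0,0,-55]),proj(C,T[:3,3]+[0,0,-15]))
s,_=grab('scene','pics/s_held.png');S=cam('scene');p=proj(S,T[:3,3]+[0,0,-30]);print(p,proj(S,T[:3,3]+[0,0,-55]))
x,y=p.astype(int);a=cv2.resize(s[max(y-60,0):y+60,max(x-60,0):x+60,::-1],(480,480),interpolation=2)
b=im[150:390,250:410,::-1];b=cv2.resize(b,(320,480),interpolation=2)
cv2.imwrite('pics/held_c.png',np.hstack([a,b]))
E
```

```text
[[   0.14    0.99    0.01  541.68]
 [   0.99   -0.14   -0.   -289.76]
 [  -0.      0.01   -1.    190.51]
 [   0.      0.      0.      1.  ]] [ 0.78  0.07 -0.85] 0.1501921948232111
expected tip px [312.52 256.42] [312.79 281.25]
[195.25 281.82] [198.01 295.89]
```

View pics/held_c.png

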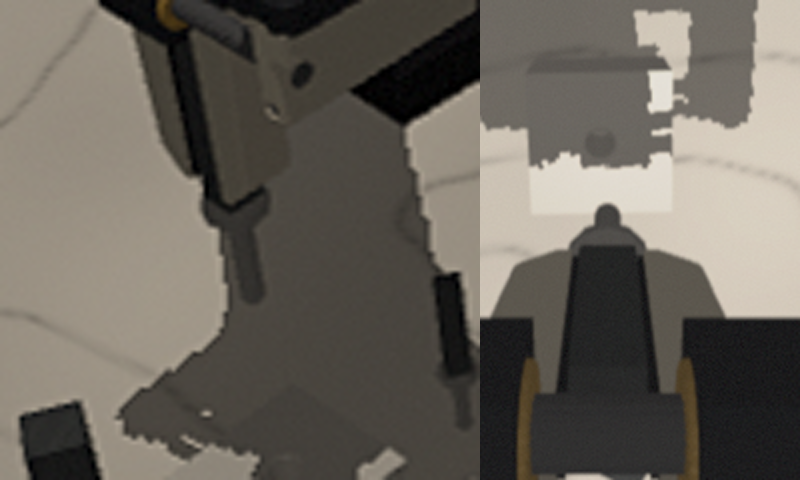

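```bash
python3 - <<'E'
from h import *
T=np.load('pics/w_held.npy');C=cam('wrist',T)
print(onz(C,(310,221.5),50), onz(C,(313.5,254),T[2,3]-55+3))
s=manip.get_obs();print(tool(s))
E
```

```text
[ 540.15 -287.65   50.  ] [ 542.61 -287.31  138.51]
[[   0.14    0.99    0.    540.15]
 [   0.99   -0.14   -0.   -288.32]
 [   0.      0.     -1.    186.84]
 [   0.      0.      0.      1.  ]]
```

>>> step_arm --moves '[[[30,-8,0],0,0],[[75,-20,0],0,0],[[122,-33,0],0,0],[[170,-46,0],0,0],[[218,-59,0],0,0]]'

```text
time: 6.35
tcp_pos: [510.9, -62.6, 185.1]
tcp_rot: [-0.001, 0.755, 0.655, -0.001]
ft_force: [1.1, 0.7, -1.1]
finger_gap: 0.148
gripper_force: 55.0
```

>>> step_arm --moves '[[[48,-13,0],0,0],[[96,-26,0],0,0],[[144,-39,0],0,0],[[192,-52,0],0,0],[[240,-65,0],0,0]]'

```text
time: 6.85
tcp_pos: [480.2, 184.0, 185.2]
tcp_rot: [-0.0, 0.755, 0.656, -0.001]
ft_force: [0.7, 0.1, -0.9]
finger_gap: 0.147
gripper_force: 55.0
```

>>> step_arm --moves '[[[45,-12,0],0,0],[[80,-21,0],0,0],[[110,-29,0],0,0],[[127,-33,0],0,0],[[131,-35,0],0,0]]'

```text
time: 7.35
tcp_pos: [464.6, 318.3, 185.3]
tcp_rot: [0.0, 0.754, 0.656, -0.001]
ft_force: [0.1, -0.3, -0.8]
finger_gap: 0.144
gripper_force: 55.0
```

```bash
python3 - <<'E'
from h import *
T=tool();print(T);d=np.array([467.7,317.5,0])-T[:3,3];print('delta tool',T[:3,:3].T@d)
E
```

```text
[[  0.14   0.99  -0.   464.62]
 [  0.99  -0.14  -0.   318.29]
 [ -0.    -0.    -1.   185.28]
 [  0.     0.     0.     1.  ]]
delta tool [ -0.08   3.36 185.28]
```

>>> step_arm --moves '[[[0,1,25],0,0],[[0,3,55],0,0],[[0,3,77],0,0],[[0,3,85],0,0],[[0,3,85],0,0]]'

```text
time: 7.85
tcp_pos: [468.3, 314.6, 100.7]
tcp_rot: [0.0, 0.756, 0.655, -0.001]
ft_force: [-0.6, 0.1, -0.9]
finger_gap: 0.143
gripper_force: 55.0
```

```bash
python3 - <<'E'
from h import *
im,T=grab('wrist','pics/w_btn.png');print(T[:3,3]);S=cam('scene');C=cam('wrist',T)
s,_=grab('scene','pics/s_btn.png');tp=T[:3,3]+[0,0,-55];p=proj(S,(468,317,34));print(p,proj(S,tp),proj(C,tp),proj(C,(467.7,317.5,34)))
x,y=p.astype(int);g=lambda a:(255*(a/255.)**.6).astype('uint8')[:,:,::-1]
a=cv2.resize(g(s[y-40:y+40,x-40:x+40]),(480,480),interpolation=2)
b=cv2.resize(g(im[170:290,273:353]),(320,480),interpolation=2)
cv2.imwrite('pics/btn_c.png',np.hstack([a,b]))
E
```

```text
[468.28 314.55 100.73]
[365.08 156.08] [364.91 151.89] [313.19 256.36] [311.68 246.35]
```

View pics/btn_c.png

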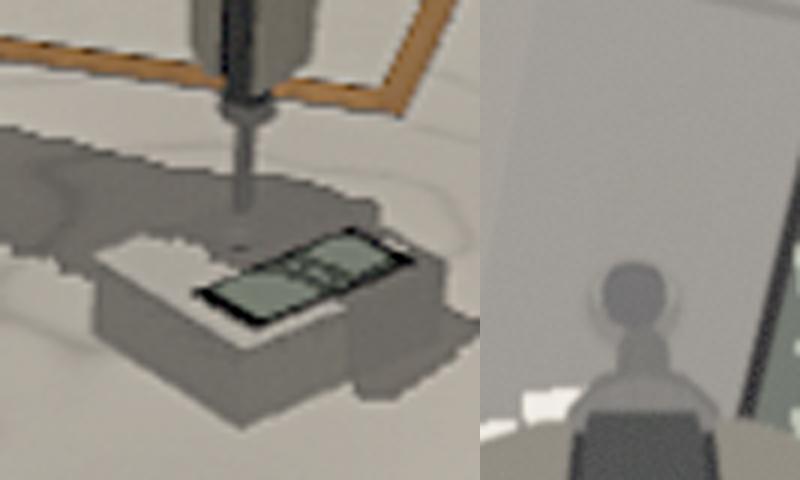

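```bash
python3 - <<'E'
from h import *
T=np.load('pics/w_btn.npy');C=cam('wrist',T);print(onz(C,(311.5,244.2),34),onz(C,(312,243.75),29))
for i in range(3):cams.get_calibration('top');print(manip.get_obs()['tcp_pos'])
E
```

```text
[467.79 318.94  34.  ] [467.91 317.72  29.  ]
[468.99 315.71 102.27]
[468.99 315.71 102.27]
[468.99 315.71 102.27]
```

```bash
python3 - <<'E'
from h import *
P=[];F=[]
for i in range(8):
    cams.grab_frame('wrist');o=manip.get_obs();P.append(o['tcp_pos']);F.append(o['ft_force'])
print(np.array(P),np.mean(P,0),np.mean(F,0),np.std(F,0))
T=tool(o);print('delta',T[:3,:3].T@(np.array([467.8,318.2,84])-np.mean(P,0)))
E
```

```text
[[469.08 316.14 102.6 ]
 [469.02 316.43 102.72]
 [468.93 316.62 102.71]
 [468.82 316.72 102.6 ]
 [468.71 316.76 102.48]
 [468.62 316.79 102.35]
 [468.47 316.74 102.17]
 [468.45 316.69 102.04]] [468.76 316.61 102.46] [ 0.25  0.04 -0.81] [0.5  0.42 0.39]
delta [ 1.43 -1.18 18.46]
```

>>> step_arm --moves '[[[1.5,-0.6,3],0,0],[[1.5,-0.6,6],0,0],[[1.5,-0.6,9],0,0],[[1.5,-0.6,11],0,0],[[1.5,-0.6,11],0,0]]'

```text
time: 8.85
tcp_pos: [467.8, 317.9, 90.2]
tcp_rot: [0.0, 0.755, 0.656, -0.0]
ft_force: [0.3, -0.6, -1.6]
finger_gap: 0.149
gripper_force: 55.0
```

>>> step_arm --moves '[[[0,0,1],0,0],[[0,0,2],0,0],[[0,0,3],0,0],[[0,0,3],0,0],[[0,0,3],0,0]]'

```text
time: 9.35
tcp_pos: [468.0, 318.0, 87.6]
tcp_rot: [0.0, 0.755, 0.656, 0.0]
ft_force: [0.3, 0.9, 0.0]
finger_gap: 0.149
gripper_force: 55.0
```

>>> step_arm --moves '[[[0,0,1],0,0],[[0,0,2],0,0],[[0,0,3],0,0],[[0,0,4],0,0],[[0,0,4],0,0]]'

```text
time: 9.85
tcp_pos: [468.0, 318.0, 83.6]
tcp_rot: [0.0, 0.755, 0.656, -0.0]
ft_force: [0.0, 0.9, 0.8]
finger_gap: 0.148
gripper_force: 55.0
```

>>> step_arm --moves '[[[0,0,1],0,0],[[0,0,2],0,0],[[0,0,2],0,0],[[0,0,2],0,0],[[0,0,2],0,0]]'

```text
time: 10.35
tcp_pos: [468.0, 318.1, 81.7]
tcp_rot: [0.0, 0.755, 0.656, 0.0]
ft_force: [0.0, -0.3, 1.9]
finger_gap: 0.15
gripper_force: 55.0
```

>>> step_arm --moves '[[[0,0,1],0,0],[[0,0,2],0,0],[[0,0,2.5],0,0],[[0,0,2.5],0,0],[[0,0,2.5],0,0]]'

```text
time: 10.85
tcp_pos: [468.1, 318.1, 79.4]
tcp_rot: [-0.0, 0.755, 0.655, 0.0]
ft_force: [-1.8, -0.9, 6.9]
finger_gap: 0.148
gripper_force: 55.0
```

>>> step_arm --moves '[[[0,0,1],0,0],[[0,0,1.5],0,0],[[0,0,1.5],0,0],[[0,0,1.5],0,0],[[0,0,1.5],0,0]]'

```text
time: 11.35
tcp_pos: [468.1, 318.1, 78.8]
tcp_rot: [-0.0, 0.755, 0.655, 0.0]
ft_force: [-3.2, -1.9, 19.6]
finger_gap: 0.15
gripper_force: 55.0
```

>>> step_arm --moves '[[[0,0,-4],0,0],[[0,0,-15],0,0],[[0,0,-40],0,0],[[0,0,-75],0,0],[[0,0,-85],0,0]]'

```text
time: 11.85
tcp_pos: [469.2, 318.5, 165.6]
tcp_rot: [0.0, 0.755, 0.655, 0.002]
ft_force: [0.5, -0.2, -0.7]
finger_gap: 0.147
gripper_force: 55.0
```

```bash
python3 - <<'E'
from h import *
cams.grab_frame('wrist');T=tool();print(T,np.arctan2(T[1,1],T[0,1]));d=np.array([555,23,165])-T[:3,3];print('delta tool',T[:3,:3].T@d,manip.get_obs()['ft_force'])
E
```

```text
[[  0.14   0.99   0.   469.24]
 [  0.99  -0.14   0.   318.72]
 [  0.     0.    -1.   165.8 ]
 [  0.     0.     0.     1.  ]] -0.14115279224975172
delta tool [-280.71  126.51    0.26] [-0.31  1.1  -0.18]
```

>>> step_arm --moves '[[[-43,19,0],0,0],[[-87,39,0],0,0],[[-131,59,0],0,0],[[-175,79,0],0,0],[[-219,98,0],0,0]]'

```text
time: 12.4
tcp_pos: [534.1, 85.7, 161.8]
tcp_rot: [-0.0, 0.755, 0.656, -0.0]
ft_force: [0.3, 0.9, -1.0]
finger_gap: 0.146
gripper_force: 55.0
```

>>> step_arm --moves '[[[-35,16,0],0,0],[[-55,25,0],-0.04,0],[[-62,28,0],-0.073,0],[[-62,28,0],-0.073,0],[[-62,28,0],-0.073,0]]'

```text
time: 12.9
tcp_pos: [552.8, 22.6, 162.0]
tcp_rot: [-0.0, 0.731, 0.682, -0.0]
ft_force: [-0.3, -0.0, -0.2]
finger_gap: 0.144
gripper_force: 55.0
```

```bash
python3 - <<'E'
from h import *
for i in range(4):cams.grab_frame('wrist');print(manip.get_obs()['tcp_pos'])
im,T=grab('wrist','pics/w_pre.png');print(T,np.arctan2(T[1,1],T[0,1]))
C=cam('wrist',T);print('corner',proj(C,(567,24.3,28)),proj(C,T[:3,3]+[0,0,-54.3]))
print('delta tool',T[:3,:3].T@(np.array([555.5,23,84.3])-T[:3,3]))
g=(255*(im[60:320,150:500]/255.)**.7).astype('uint8')[:,:,::-1]
cv2.imwrite('pics/w_pre_c.png',cv2.resize(g,None,fx=2.28,fy=2.28,interpolation=cv2.INTER_CUBIC))
E
```

```text
[552.81  23.   162.09]
[552.85  23.21 162.2 ]
[552.91  23.26 162.31]
[553.02  23.23 162.44]
[[  0.07   1.    -0.   553.02]
 [  1.    -0.07   0.    23.23]
 [  0.    -0.    -1.   162.44]
 [  0.     0.     0.     1.  ]] -0.066813577771502
corner [330.2  223.32] [313.03 256.9 ]
delta tool [-0.07  2.52 78.14]
```

View pics/w_pre_c.png

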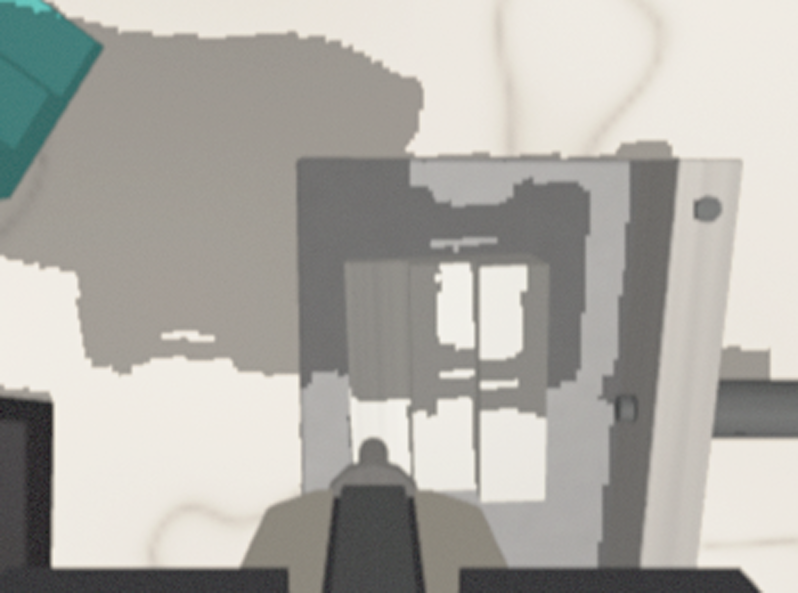

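>>> step_arm --moves '[[[0,2,25],0,0],[[0,2.5,50],0,0],[[0,2.5,66],0,0],[[0,2.5,73],0,0],[[0,2.5,73],0,0]]'

```text
time: 13.65
tcp_pos: [555.3, 22.2, 89.0]
tcp_rot: [-0.0, 0.731, 0.683, -0.001]
ft_force: [-0.8, 0.4, -1.5]
finger_gap: 0.144
gripper_force: 55.0
```

>>> step_arm --moves '[[[0,0,0],0,0],[[0,0,1],0,0],[[0,0,2],0,0],[[0,0,3],0,0],[[0,0,3],0,0]]'

```text
time: 14.15
tcp_pos: [555.8, 22.0, 86.8]
tcp_rot: [0.0, 0.731, 0.683, 0.0]
ft_force: [-0.4, -0.5, -1.7]
finger_gap: 0.15
gripper_force: 55.0
```

>>> step_arm --moves '[[[0,1,1],0,0],[[0,3,2],0,0],[[0,5,2],0,0],[[0,7,2],0,0],[[0,8,2],0,0]]'

```text
time: 14.65
tcp_pos: [563.3, 21.4, 84.5]
tcp_rot: [-0.001, 0.731, 0.683, -0.0]
ft_force: [-2.5, 0.2, 1.3]
finger_gap: 0.146
gripper_force: 55.0
```

>>> step_arm --moves '[[[0,2,0],0,0],[[0,4,0],0,0],[[0,6,0],0,0],[[0,8,0],0,0],[[0,10,0],0,0]]'

```text
time: 15.15
tcp_pos: [573.9, 20.7, 84.6]
tcp_rot: [0.0, 0.731, 0.683, -0.0]
ft_force: [-0.8, -0.1, -2.0]
finger_gap: 0.145
gripper_force: 55.0
```

>>> step_arm --moves '[[[0,2,0],0,0],[[0,4,0],0,0],[[0,6,0],0,0],[[0,8,0],0,0],[[0,10,0],0,0]]'

```text
time: 15.65
tcp_pos: [583.8, 20.0, 84.6]
tcp_rot: [0.0, 0.731, 0.683, 0.0]
ft_force: [-0.8, 0.0, -1.5]
finger_gap: 0.146
gripper_force: 55.0
```

>>> step_arm --moves '[[[0,2,0],0,0],[[0,4,0],0,0],[[0,6,0],0,0],[[0,7,0],0,0],[[0,8,0],0,0]]'

```text
time: 16.15
tcp_pos: [590.9, 19.7, 84.6]
tcp_rot: [-0.001, 0.731, 0.683, -0.0]
ft_force: [-4.4, 1.4, 1.2]
finger_gap: 0.149
gripper_force: 55.0
```

>>> step_arm --moves '[[[0,1,0],0,0],[[0,2,0],0,0],[[0,3,0],0,0],[[0,4,0],0,0],[[0,4,0],0,0]]'

```text
time: 16.65
tcp_pos: [594.1, 19.5, 84.5]
tcp_rot: [-0.001, 0.731, 0.683, -0.001]
ft_force: [-7.5, 1.8, 4.1]
finger_gap: 0.146
gripper_force: 55.0
```

>>> step_arm --moves '[[[0,0.5,0],0,0],[[0,1,0],0,0],[[0,1.5,0],0,0],[[0,2,0],0,0],[[0,2,0],0,0]]'

```text
time: 17.15
tcp_pos: [594.7, 19.6, 84.3]
tcp_rot: [-0.002, 0.731, 0.683, -0.002]
ft_force: [-10.6, 1.8, 5.7]
finger_gap: 0.144
gripper_force: 55.0
```

```bash
python3 - <<'E'
from h import *
im,T=grab('wrist','pics/w_f.png');print(T[:3,3],manip.get_obs()['ft_force'])
s,_=grab('scene','pics/s_f.png')
g=lambda a:(255*(a/255.)**.7).astype('uint8')[:,:,::-1]
a=cv2.resize(g(s[205:305,280:410]),(520,400),interpolation=2)
b=cv2.resize(g(im[100:310,290:430]),(267,400),interpolation=2)
cv2.imwrite('pics/f_c.png',np.hstack([a,b]))
E
```

```text
[594.68  19.64  84.33] [-10.02   1.88   5.89]
```

View pics/f_c.png

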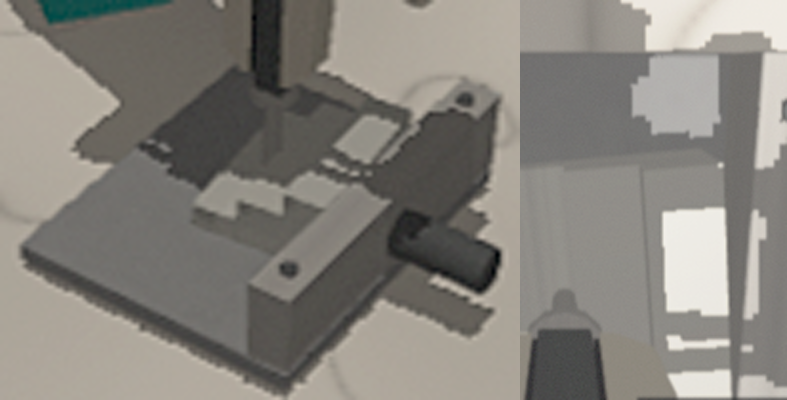

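```bash
python3 - <<'E'
from h import *
T=np.load('pics/w_f.npy');C=cam('wrist',T)
im=cv2.imread('pics/w_f.png');g=cv2.GaussianBlur(cv2.cvtColor(im,6),(1,5),0)
for r in range(140,306,12):print(r,g[r,376:432:2])
F=lambda u,v,z:onz(C,(290+(u-520)/1.907,100+v/1.905),z)[:2]
print('tall back L',F(722,165,52),'R',F(735,390,52));print('riser3 ',F(641,168,52),F(652,330,52))
print('fence top near',F(757,160,56),F(739,390,56),F(763,60,56));
print('px of fence top edge & bottom pred', [proj(C,(644.9+.068*(y-8),y,z)) .round(0) for y in(-20,0,20,60) for z in (56,52,16)])
E
```

```text
140 [151 153 154 154 152 152 151 152 153 100  80  81  78  77  78  78  77  78
  78  77 125 199 200 198 199 199 199 197]
152 [151 152 153 151 152 152 153 152 153  99  80  79  78  78  77  78  77  78
  78  86 164 201 197 197 198 192 142 107]
164 [153 153 152 152 153 154 154 149 121 117  81  79  77  78  77  78  77  78
  77 103 194 198 195 196 198 169 169 137]
176 [ 81  82  81  82  82  81  80  81  80  81  80  78  77  77  77  78  77  78
  79 155 198 195 194 195 197 142 120  98]
188 [104 105 106 106 107 108 107 108 107 136 113  76  78  76  77  77  77  79
  89 143 151 125 121 119  97  96  94  93]
200 [109 108 108 109 109 109 109 110 107 108 104  76  76  76  76  77  78  78
  89  96  94  95  96  96  96  94  92  93]
212 [227 227 226 227 226 226 229 228 228 228 224  99  76  76  78  78  78  88
 171 180 101 102  96  96  96  93  93  92]
224 [228 228 228 227 228 227 227 226 227 227 226 125  75  76  76  77  77 137
 192 188 173 164  96  95  94  92  90  93]
236 [227 226 226 226 226 226 226 226 225 225 226 146  75  76  78  76  90 167
 192 178  92  96  96  96  93  92  92  94]
248 [226 226 225 225 225 225 
[... 302 characters left out ...]
  93  92  91  92  94  95]
284 [121 116 117 115 116 116 117 116 115 108 110 110  84  78  78 123 146 147
 108  95  95  94  93  91  92  93  97  95]
296 [205 204 204 204 204 204 204 203 215 216 216 218 145  76  84 107 122 120
 118 119 118 113  91  92  93  94  95  95]
tall back L [641.05  62.92] R [644.28  -5.04]
riser3  [618.8   63.57] [620.14  15.75]
fence top near [649.64  64.26] [644.58  -3.14] [651.11  90.18]
px of fence top edge & bottom pred [array([402., 332.]), array([401., 328.]), array([389., 302.]), array([404., 300.]), array([403., 297.]), array([391., 274.]), array([407., 266.]), array([405., 263.]), array([392., 245.]), array([412., 192.]), array([410., 191.]), array([396., 182.])]
```

The picture shows the wedge skewed by about 0.1 rad: its right (-y) corner is at the fence and its left end is about 8 mm off. I'll back off, shift the tip to the +y side and push again to square it.

>>> step_arm --moves '[[[0,-3,-0.5],0,0],[[0,-7,-1],0,0],[[0,-10,-1],0,0],[[5,-11,-1],0,0],[[10,-11,-1],0,0]]'

```text
time: 17.75
tcp_pos: [588.0, 30.1, 85.9]
tcp_rot: [0.0, 0.731, 0.683, 0.0]
ft_force: [-0.1, 0.8, -0.6]
finger_gap: 0.149
gripper_force: 55.0
```

>>> step_arm --moves '[[[5,0,0],0,0],[[9,0,0],0,0],[[9,0,0],0,0],[[9,0,0],0,0],[[9,0,0],0,0]]'

```text
time: 18.25
tcp_pos: [588.0, 38.6, 85.6]
tcp_rot: [0.0, 0.731, 0.683, -0.0]
ft_force: [0.3, -0.6, 0.0]
finger_gap: 0.147
gripper_force: 55.0
```

```bash
cat >>h.py <<'E'
def skew():
    "wedge tall back edge (z=52) and fence near top edge (z=56) from the wrist picture, by intensity along image rows"
    T=tool();C=cam('wrist',T);im=cams.grab_frame('wrist');g=cv2.GaussianBlur(cv2.cvtColor(im,7),(1,5),0).astype(int)
    B=[];F=[]
    for r in range(176,292,3):
        x=g[r];e0,e1=(int(proj(C,(640,onz(C,(395,r),52)[1],52))[0])-24,)*2
        lo=int(round(proj(C,onz(C,(395,r),52)*[0,1,1]+[625,0,0])[0]));hi=int(round(proj(C,onz(C,(400,r),56)*[0,1,1]+[655,0,0])[0]))
        d=np.nonzero(x[lo:hi]<88)[0]
        if len(d)<2:continue
        B.append(onz(C,(lo+d[0]-.5,r),52)[:2]);F.append(onz(C,(lo+d[-1]+.5,r),56)[:2])
    out=[]
    for P in(np.array(B),np.array(F)):
        k=np.polyfit(P[:,1],P[:,0],1)
        for _ in range(3):
            e=abs(np.polyval(k,P[:,1])-P[:,0]);P=P[e<=max(np.median(e)*2.5,.3)];k=np.polyfit(P[:,1],P[:,0],1)
        out.append((len(P),'yaw',round(-k[0],3),'x at y=-16,22,60',np.polyval(k,[-16,22,60]).round(1),'resid',e.max().round(2)))
    return T[:3,3],out
E
python3 - <<'E'
from h import *
print(skew(),manip.get_obs()['ft_force'])
E
```

```text
(array([588.01,  38.58,  85.65]), [(32, 'yaw', np.float64(0.069), 'x at y=-16,22,60', array([642.8, 640.1, 637.5]), 'resid', np.float64(4.01)), (39, 'yaw', np.float64(-0.07), 'x at y=-16,22,60', array([643.3, 646. , 648.7]), 'resid', np.float64(0.31))]) [-0.15 -0.33 -0.16]
```

>>> step_arm --moves '[[[0,2,0],0,0],[[0,4,0],0,0],[[0,6,0],0,0],[[0,7,0],0,0],[[0,8,0],0,0]]'

```text
time: 18.8
tcp_pos: [595.3, 38.6, 85.4]
tcp_rot: [-0.001, 0.731, 0.683, -0.0]
ft_force: [-4.0, 1.9, 1.2]
finger_gap: 0.149
gripper_force: 55.0
```

```bash
python3 - <<'E'
from h import *
print(skew(),manip.get_obs()['ft_force'])
E
```

```text
(array([595.31,  38.64,  85.44]), [(39, 'yaw', np.float64(0.252), 'x at y=-16,22,60', array([657.9, 648.3, 638.7]), 'resid', np.float64(11.36)), (34, 'yaw', np.float64(-0.069), 'x at y=-16,22,60', array([642.9, 645.6, 648.2]), 'resid', np.float64(0.5))]) [-5.47  1.62  0.78]
```

>>> step_arm --moves '[[[0,0.7,0],0,0],[[0,1.4,0],0,0],[[0,2,0],0,0],[[0,2.5,0],0,0],[[0,2.5,0],0,0]]'

```text
time: 19.35
tcp_pos: [598.4, 38.2, 85.5]
tcp_rot: [-0.0, 0.731, 0.683, -0.0]
ft_force: [-4.2, 2.7, -1.5]
finger_gap: 0.149
gripper_force: 55.0
```

```bash
python3 - <<'E'
from h import *
im,T=grab('wrist','pics/w_g.png');print(T[:3,3],manip.get_obs()['ft_force']);C=cam('wrist',T)
g=cv2.GaussianBlur(cv2.cvtColor(im,7),(1,5),0)
for r in range(182,310,9):
    print(r,onz(C,(395,r),52)[1].round(0),[int(proj(C,(x,onz(C,(395,r),52)[1],52))[0]) for x in (635,645)],g[r,374:420:2])
E
```

```text
[598.41  38.18  85.52] [-3.88  2.13 -2.05]
182 84.0 [376, 395] [ 80  79  79  80  79  80  80  79  78  78  78  78  76  77  77  78  83 165
 207 204 203 204 203]
191 79.0 [376, 395] [151 152 151 146 119 123 122  90  79  77  78  76  76  78  78  77  82  95
  95  95  94  96  89]
200 74.0 [376, 395] [152 151 151 152 154 146  79  80  79  77  76  77  77  78  77  77  87  95
  95  95  95  96  94]
209 69.0 [377, 395] [ 82  81  82  81  82  81  81  81  79  77  77  77  76  76  78  79  91  96
 101 104  97  95  96]
218 64.0 [377, 395] [ 94  93  93  93  92  93  92  93  93  93  91  84  77  77  78  95 181 200
 197 200 125  95  95]
227 59.0 [377, 395] [226 226 225 225 225 224 225 224 223 223 223 223 223 215  91 123 198 197
 196 199 125  94  94]
236 54.0 [377, 395] [226 226 226 226 225 225 225 225 224 224 224 223 224 217  81 153 199 195
 195 197 125  95  93]
245 49.0 [377, 396] [225 225 225 224 224 224 224 224 224 223 223 223 223 212  81 173 196 193
 193 197 125  93  93]
254 44.0 [378, 396] [224 223 223 223 223 222 223 222 222 222 222 222 224 143 114 193 194 192
 180  93  95  93  92]
263 38.0 [378, 396] [174 174 175 173 174 174 146 137 137 137 138 138 135  85 145 191 188 178
 164  94  94  91  92]
272 33.0 [378, 396] [106 108 107 106 107 106 106 107 106 107 106 107  95  78  91  94  94  92
  94  95  93  91  91]
281 28.0 [378, 396] [138 138 120 115 114 115 114 115 114 113 136 201 113 102 189 161 150 150
 143  92  92  92  91]
290 22.0 [378, 396] [108 108 115 115 116 116 116 117 115 108 107 102  78  89  94  93  94  94
  95  93  93  91  91]
299 17.0 [379, 396] [218 217 217 218 217 217 217 216 216 217 218 144  85 151 176 174 172 172
 181 179 175 173 128]
308 11.0 [379, 396] [156 156 156 155 155 155 155 154 154 155 145  62  75 132 136 133 132 133
 131 128 127 124 125]
```

>>> step_arm --moves '[[[-4,0.2,0],0,0],[[-8,0.4,0],0,0],[[-12,0.6,0],0,0],[[-16,0.8,0],0,0],[[-20,1,0],0,0]]'

```text
time: 19.9
tcp_pos: [597.5, 18.5, 85.5]
tcp_rot: [-0.001, 0.731, 0.683, -0.0]
ft_force: [-4.5, 4.2, -0.5]
finger_gap: 0.149
gripper_force: 55.0
```

>>> step_arm --moves '[[[0,0.7,0],0,0],[[0,1.4,0],0,0],[[0,2,0],0,0],[[0,2,0],0,0],[[0,2,0],0,0]]'

```text
time: 20.4
tcp_pos: [597.7, 17.4, 85.4]
tcp_rot: [-0.001, 0.731, 0.682, -0.002]
ft_force: [-9.2, 2.3, 3.0]
finger_gap: 0.148
gripper_force: 55.0
```

```bash
cat >>h.py <<'E'
def prof(fn,rows):
    im,T=grab('wrist',fn);print(T[:3,3],manip.get_obs()['ft_force']);C=cam('wrist',T)
    g=cv2.GaussianBlur(cv2.cvtColor(im,7),(1,5),0)
    for r in rows:
        y=onz(C,(395,r),52)[1];print(r,y.round(0),[proj(C,(644.9+.068*(y-8),y,z))[0].round(1) for z in(52,56)],g[r,380:420])
E
python3 - <<'E'
from h import *
prof('pics/w_h.png',range(170,310,10))
E
```

```text
[597.7   17.42  85.38] [-9.31  1.85  2.06]
170 69.0 [np.float64(404.8), np.float64(406.6)] [139 139 137 125 121 115  90  81  81  80  80  79  78  77  76  78  77  76
  77  77  76  78  78  78  77  77  92 136 175 199 200 196 194 196 196 196
 198 198 197 197]
180 64.0 [np.float64(404.2), np.float64(405.9)] [ 93  94  93  94  93  93  93  93  94  93  92  91  88  85  80  78  78  77
  77  78  76  77  78  78  77  85 118 163 194 199 196 195 195 194 195 196
 196 196 196 194]
190 59.0 [np.float64(403.5), np.float64(405.3)] [108 109 109 109 108 108 109 108 109 108 108 109 108 109 107 109 108 109
 108 109 107 109 108 102  83  81  91  96  97  97  96  95  95  96  97  97
  98  98  97  96]
200 53.0 [np.float64(402.9), np.float64(404.6)] [108 109 108 109 109 108 109 108 108 108 109 108 108 109 108 109 108 108
 109 108 108 109 105  87  80  88  95  96  96  95  95  95  95  96  97  98
  97  97  95  95]
210 48.0 [np.float64(402.2), np.float64(403.9)] [213 214 214 214 213 213 217 224 227 226 226 226 226 225 225 225 225 225
 224 225 226 221 171 107 106 134 152 154 158 171 176 165 118  95  98  97
  96  95  95  9
[... 1208 characters left out ...]
  95  96  95  95  95  96  95  95  94  95  92  93
  92  92  91  91]
280 8.0 [np.float64(397.8), np.float64(399.3)] [202 202 202 204 205 205 200 180 173 173 174 174 174 174 174 175 166 119
  86 100 128 147 150 150 149 148 148 147 140 109  94  95  94  93  93  92
  92  90  92  91]
290 2.0 [np.float64(397.2), np.float64(398.7)] [109 108 109 108 108 109 109 109 109 109 108 108 108 109 109 109 105  88
  81  90  94  95  96  97  95  94  95  95  96  96  94  95  93  93  92  91
  91  92  92  93]
300 -5.0 [np.float64(396.5), np.float64(398.0)] [219 219 219 219 219 219 219 219 219 219 218 218 218 219 219 213 162 108
 132 164 184 188 187 185 183 183 182 182 181 179 178 176 176 173 173 169
 161 159 161 167]
```

>>> step_arm --moves '[[[0,0.3,0.7],0,0],[[0,0.6,1.4],0,0],[[0,0.9,2.1],0,0],[[0,1.2,2.8],0,0],[[0,1.2,2.8],0,0]]' --newtons 60

```text
time: 20.95
tcp_pos: [597.9, 17.2, 82.7]
tcp_rot: [-0.002, 0.731, 0.682, -0.002]
ft_force: [-12.6, 1.1, 7.4]
finger_gap: 0.147
gripper_force: 60.0
```

>>> step_arm --moves '[[[0,0.2,0.3],0,0],[[0,0.4,0.6],0,0],[[0,0.6,1],0,0],[[0,0.8,1],0,0],[[0,0.8,1],0,0]]'

```text
time: 21.45
tcp_pos: [598.0, 17.1, 82.4]
tcp_rot: [-0.003, 0.731, 0.682, -0.002]
ft_force: [-15.3, 1.6, 17.7]
finger_gap: 0.149
gripper_force: 60.0
```

>>> step_arm --moves '[[[0,0.5,0],0,0],[[0,1,0],0,0],[[0,1.5,0],0,0],[[0,1.5,0],0,0],[[0,1.5,0],0,0]]'

```text
time: 21.95
tcp_pos: [598.2, 17.1, 82.3]
tcp_rot: [-0.004, 0.731, 0.682, -0.003]
ft_force: [-19.2, 1.3, 20.8]
finger_gap: 0.146
gripper_force: 60.0
```

>>> step_arm --moves '[[[0,0,0],0,0],[[0,0,0],0,0],[[0,0,0],0,0],[[0,0,0],0,0],[[0,0,0],0,0]]'

```text
time: 22.45
tcp_pos: [598.2, 17.1, 82.3]
tcp_rot: [-0.004, 0.731, 0.682, -0.003]
ft_force: [-19.1, 0.4, 21.6]
finger_gap: 0.147
gripper_force: 60.0
```

```bash
python3 - <<'E'
from h import *
prof('pics/w_i.png',[190,220,250,270,300])
for i in range(3):cams.grab_frame('scene');o=manip.get_obs();print(o['tcp_pos'],o['ft_force'])
E
```

```text
[598.19  17.11  82.34] [-18.83   1.36  20.82]
190 59.0 [np.float64(404.3), np.float64(406.0)] [108 108 108 108 108 108 109 108 108 109 109 109 107 108 109 107 109 108
 107 108 109 108 108 107  97  82  83  95 103 103  98  96  96  96  96  97
  97  98  97  98]
220 43.0 [np.float64(402.4), np.float64(404.0)] [228 228 228 228 228 228 228 228 228 227 227 227 227 227 226 226 227 227
 226 226 227 224 187 114 111 157 191 195 192 190 189 190 190 191 192 191
 190 189 188 185]
250 26.0 [np.float64(400.5), np.float64(402.1)] [226 225 225 225 225 225 225 225 225 224 224 225 224 224 225 224 223 224
 225 217 137  80 102 156 189 192 190 189 187 188 187 189 188 188 187 186
 172 119  92  91]
270 15.0 [np.float64(399.2), np.float64(400.7)] [108 108 107 108 109 108 108 108 108 108 109 108 108 108 108 107 107 108
 103  89  82  89  99 103 102 101 101 101 101 101 102 102 101  97  94  94
  92  93  92  92]
300 -3.0 [np.float64(397.3), np.float64(398.8)] [219 220 219 219 219 219 219 219 219 219 219 218 218 218 216 217 206 142
  89  92 100 102 103 103 102 106 116 119 119 119 118 117 116 116 115 113
 113 113 114 114]
[598.2   17.1   82.36] [-19.01   1.8   20.52]
[598.18  17.11  82.34] [-18.96   1.42  21.68]
[598.19  17.12  82.35] [-19.01   0.42  21.23]
```

```bash
python3 -c "
from cell import manip
print(manip.job_done())"
```

```text
the job is handed in; nothing more can be done
None
```

I handed the job in at about 22.7 s: the zero button was pushed to its stop and released before the wedge was moved, and the wedge now measures flush against the fence. The stylus is still in the gripper, holding the diagonal push at about 19 N into the fence and 21 N down. On the first push the wedge jammed skewed, so I backed off and squared it with a second push.

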